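# Unlock, shift and relock a specimen carriage with a pull-knob plunger

### The arm

A 6-joint arm with a two-finger parallel gripper is mounted at the origin on a cart in front of the work surface, level with it; the furniture and walls round the work are solid. World frame = base frame: x ahead of the robot, y to its left, z up, the work surface at z = 0. Lengths are in m, angles in rad, forces in N, time in s.
With the tool pointing down it reaches from about 0.4 to 0.825 m from the base axis. Payload 7 kg.
Tool frame: the origin (TCP) lies between the finger pads; the fingertips stand 8 mm ahead of it and the grasp point (between the pads) lies 11 mm behind it (arm.finger_overhang is the distance from the TCP to the fingertips, in m); z points along the fingers, y is the line along which they close (so a half turn about z gives the same grasp; the last joint's range is limited). The gripper opens to 88 mm and grips with 3 to 60 N. Pads are 19 mm wide; open, the fingers measure 130 mm over their backs; the gripper's body (78 mm by 193 mm) begins 47 mm behind the grasp point.
Start: joints at [-0.915, 0.359, 0.012, 0, -1.224, -0.288], TCP at [0.243, -0.63, 0.235] pointing down, gripper open.
Joint ranges: [-3.07, 3.07], [-1.43, 2.12], [-1.02, 1.25], [-3.03, 1.67], [-3.05, -0], [-3.03, 3.03]. Speed limits (rad/s): [2.39, 2.39, 3.01, 3.14, 3.14, 3.14].

### API

Orientations are given as [roll, pitch, yaw] about the fixed x, y, z axes, in that order (R = Rz(yaw) Ry(pitch) Rx(roll)).
In Python, from station import arm gives the robot as it stands.
- The arm moves only by the tool move_arm, never from a script. Its argument "rows" is text: rows parted by semicolons, each of 7 numbers parted by spaces: the turn, a rotation vector about the tool's x, y, z in degrees, then the shift along the tool's x, y, z in m, then the finger opening in m, from 0 to 0.0876. A call has 1 to 8 rows; each row shifts and turns the commanded pose from where the row before left it, along the tool's axes as they then stand; what a row does not reach is not made up. A row lasts 1/8 s, in which the tool goes at most 62.5 mm and 10.7 degrees, less where a joint would pass 70% of its speed; a pose out of reach is approached as far as the arm can. A call is refused whole if a number of a shift passes 0.0625 or a number of a turn 10.7, either way. A call with a gripper value outside its range is refused whole. The fingers move at their own pace and stop on an object; "squeeze" is the grip in N (left out, the last holds). Time passes only in rows, so rows that do not move let the fingers close. It gives the time, the measured TCP pose, the force, the opening and the grip force at its end, in the units of the state.
- arm.get_state(): the state, without advancing time (a new reading comes with each control period).
- arm.grab_frame(name): name is "scene" or "top" or "wrist"; returns (picture, depth): 384x512x3 uint8, blue, green, red; 384x512 float32, m along the optical axis (not along the pixel's ray), 0 where there is no reading.
- arm.camera_model(name): a dict with "mtx" (3x3 intrinsics, pixels), "camera_from_world" (4x4, takes a point from world to camera coordinates); the wrist camera has in their place "mount" (4x4, takes a point from camera to tool coordinates, whose origin is the TCP and whose axes are the flange's). Camera axes: x right, y down, z forward; pixel columns grow to the right and rows downward; lengths in m; the calibration is good to about 2 mm. The wrist camera is an equidistant fisheye: a pixel r from the principal point sees the ray r / f radians off the axis. A picture is of the moment at which its call begins: read the wrist's pose just before it. camera_model takes no time and is no camera call.
- arm.job_done(): hands the job in; it is judged then, once.
The state is a dict: "t": time; "q": joint angles; "qd": joint speeds; "joint_efforts": joint torques, N m; "eef_pos": TCP position; "ee_rot": TCP orientation; "force": force on the tool from outside, world axes, zero at the start; "moment": the same for the moment, N m; "width": finger opening in m; "gripper_force": force on a finger pad.
Only numpy, scipy, OpenCV 4.12 (cv2) and the standard library are available. Lean on these libraries where they do the work, as an engineer would, in place of code of your own. Each camera call takes 0.05 s, during which the arm holds its last target. There are 200 camera calls.

### The job

The specimen carriage is held back by the pin of the black pull knob on the front of its dock. Pull the knob out until it stays out at its detent, slide the carriage along the dock, without lifting it, from its parking place until its middle is about in line with the knob, and push the knob back in so that its pin locks the carriage, knob fully home; the locking slot is hidden and has to be felt for. Keep the specimen cup standing in the carriage, leave the things round the dock alone, and let go of everything.

Things in the scene. Friction and masses are not known exactly. Their poses are not given: they have to be found in the camera images.
- dock: Fixed aluminium dock: 6 mm floor, 15 mm thick front and back rails (tops 56 mm high, inner faces 85 mm apart). Origin at table height, midway between the rails, in line with the knob; x runs from front to back (the knob's direction), y along the channel to the parking end. Channel from y = -113 to +203 mm. At y = 0 a housing plate 60 mm wide, 62 mm high, face at x = -70 mm.
- knob (a joint): Knob pull-out, m: 0 = home, grows towards dock -x. Bistable: from home the pull needs up to about 10 N, fading to nothing near 0.020; beyond that it moves out by itself to the detent at 0.030, which is also the end of travel, and stays there. Pushing it off the detent takes about 5 N; below 0.020 a spring (2 N there, 9 N at home) drives it in by itself.
- pin_mouth (a point): Fixed point where the knob's level 10 mm pin leaves the front rail, 40 mm above the table, dock x = -42 mm, y = 0. At home the pin stands 14 mm into the channel and blocks the carriage's leading end. Pushed in against the carriage's front away from the slot, it rests there sprung with about 4 N (knob at 0.008 to 0.013) and drops in when the slot is slid in front of it; it may then need a last push home.
- knob_grip (a point): Centre of the knob's grip, on its axis: black cylinder 30 mm across, 27 mm long (along dock x), with a lip 36 mm across and 7 mm thick at its front end. Moves with the knob. At home it lies at dock x = -97 mm, 40 mm above the table, and the grip begins 14 mm in front of the housing plate.
- knob_face (a point): Centre of the knob's flat front end (36 mm across), 20 mm in front of knob_grip; moves with the knob.
- carriage_mid (a point): Middle of the loose grey carriage (80 x 170 x 54 mm, 0.4 to 0.65 kg, slides easily), 34 mm above its underside; stands on the dock floor, 2 to 3 mm play to the rails, axes as the dock's. Parks at dock y = 95 to 110 mm. In its front, hidden by rail and deck, is an upright slot 14 mm wide for the tapered pin, set anywhere within 12 mm either way of its middle along y.
- post_grip (a point): Grip point on the carriage's upright square post (22 x 22 mm, 46 mm tall, sides parallel to the carriage's): 60 mm from the carriage's middle towards its leading (-y) end, 14 mm below the post's top, 88 mm above the table.
- cup_mid (a point): Middle of the lidded specimen cup (63 mm across, 71 mm tall) standing loosely in the carriage's open nest, 48 mm from the carriage's middle towards the parking end; its foot is 14 mm above the table.
- vial: Bystander: small bottle with a white cap, 22 mm across, 47 mm tall, standing before the front rail; origin under its foot.
- tape: Bystander: roll of tape lying flat, 96 mm across, 25 mm high; origin under its middle.
- spare_cup: Bystander: another specimen cup, 63 mm across, 71 mm tall, standing on the table beyond the dock's -y end; origin under its foot.
Things that resemble listed ones, but are neither listed nor needed, are in the scene too. What is shaped like the part that bears cup_mid but brown, purple or red is not meant.

How it is judged:
On the way, in this order (a step that is already met when the one before it is completed fails the run):
1. the knob is pulled out to its detent (0.026 or more) with the carriage still parked (value of joint knob above 0.026 m and y of carriage_mid in the frame of dock above 0.06 m), for 0.2 s.
2. the carriage is slid past the withdrawn pin to within 40 mm of the middle (y of carriage_mid in the frame of dock below 0.04 m), for 0.1 s.
At the end, for the whole second after the job is handed in: The knob is home (within 2.5 mm), so that its pin stands in the carriage's slot; the carriage's middle lies within 18 mm of the knob's axis along the dock, flat on the dock floor (within 4 mm and 0.05 rad); the specimen cup stands upright (0.15 rad) in its nest (value of joint knob below 0.0025 m and y of carriage_mid in the frame of dock between -0.018 and 0.018 m and z of carriage_mid in the frame of dock below 0.044 m and angle between carriage_mid's own z axis and vertical below 0.05 rad and horizontal distance between cup_mid and carriage_mid below 0.058 m and angle between cup_mid's own z axis and vertical below 0.15 rad and height (world z) of cup_mid below 0.06 m and velocity of joint knob below 0.01 m/s); the robot touches nothing.
It fails at once if the carriage is lifted more than 12 mm off the dock floor (z of carriage_mid in the frame of dock above 0.052 m).
It fails at once if the specimen cup is tipped over or taken out (angle between cup_mid's own z axis and vertical above 0.5 rad or height (world z) of cup_mid above 0.09 m).
It fails at once if a thing standing by the dock (vial, tape, spare cup) is moved more than 30 mm (distance of any of vial, tape, spare_cup from where it was at the start of the episode above 0.03 m).
It also fails if it takes over 64 s, if anything falls off the work surface, if the arm or the gripper's body presses on something with over 40 N, if the wrist force passes 120 N, or if a joint passes its speed limit or range.

## Working session

There is one attempt and no reset: what is moved stays moved. The work goes in short steps, Python scripts to look and compute and a tool call to move; the robot and the scene stay as the last step left them, time stands still between calls to the robot, and variables do not carry over. Pictures are saved under pics/ and viewed, at most 10 in all, crops included, and the job is handed in when it is done.

Besides the shell and the picture viewer there is one more tool, called after "Emit:" as a command line: name --argument value ..., lists and objects as JSON in quotes. move_arm: Moves the arm, as the interface text tells. Its arguments: {"type":"object","properties":{"rows":{"type":"string"},"squeeze":{"type":"number"}},"required":["rows"]}

```bash
ls; mkdir -p pics; cat > h.py <<'E'
import numpy as np, cv2
from station import arm
from scipy.spatial.transform import Rotation as R
def grab(n):
    s=arm.get_state(); p,d=arm.grab_frame(n); return s,p,d
def pts(n,d,s=None):
    m=arm.camera_model(n);K=np.array(m["mtx"]);v,u=np.mgrid[:384,:512]
    T=np.linalg.inv(np.array(m["camera_from_world"]))
    c=np.stack([(u-K[0,2])/K[0,0]*d,(v-K[1,2])/K[1,1]*d,d],-1)
    return c@T[:3,:3].T+T[:3,3]
E
python3 - <<'E'
from h import *
for n in ("scene","top"):
    s,p,d=grab(n); cv2.imwrite(f"pics/{n}0.png",p); np.save(f"pics/{n}d.npy",d)
    m=arm.camera_model(n); print(n,np.round(m["mtx"],1).tolist(),np.round(m["camera_from_world"],3).tolist())
print(arm.get_state())
a=np.hstack([cv2.imread("pics/scene0.png"),cv2.imread("pics/top0.png")])
E
```

```text
pics
scene [[388.9, 0.0, 261.5], [0.0, 388.9, 192.3], [0.0, 0.0, 1.0]] [[-0.884, -0.467, -0.015, 0.471], [-0.227, 0.458, -0.859, 0.205], [0.408, -0.756, -0.511, 0.884], [0.0, 0.0, 0.0, 1.0]]
top [[369.9, 0.0, 256.6], [0.0, 369.9, 194.7], [0.0, 0.0, 1.0]] [[0.017, -1.0, 0.009, -0.037], [-0.984, -0.018, -0.178, 0.546], [0.179, -0.006, -0.984, 0.941], [0.0, 0.0, 0.0, 1.0]]
{'t': 0.1, 'q': array([-9.14901736e-01,  3.59311393e-01,  1.11517210e-02, -3.00857106e-04,
       -1.22407342e+00, -2.88075441e-01]), 'qd': array([-0.00042727, -0.00184168,  0.00254227,  0.00018656,  0.00195971,
        0.00074434]), 'joint_efforts': array([ 4.19589669e-04, -5.84165275e+01,  2.93752688e+01,  7.01544285e+00,
        1.01574662e-02, -5.31738715e-05]), 'eef_pos': array([ 0.24252808, -0.62947909,  0.23372078]), 'ee_rot': array([ 3.14013473e+00, -1.37047970e-04, -2.77387584e+00]), 'force': array([-0.87617766,  0.08239359,  0.28448099]), 'moment': array([0.00671996, 0.02525194, 0.00180783]), 'gripper_force': 0.0, 'width': 0.08751520266308292}
```

View pics/scene0.png

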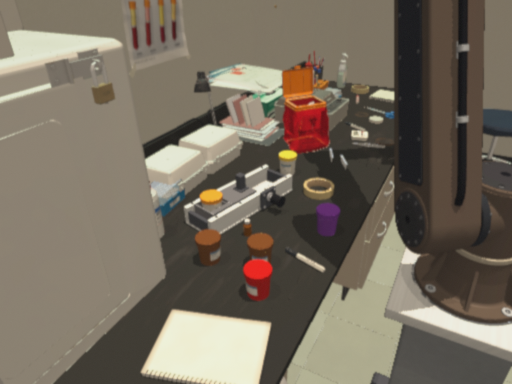

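View pics/top0.png

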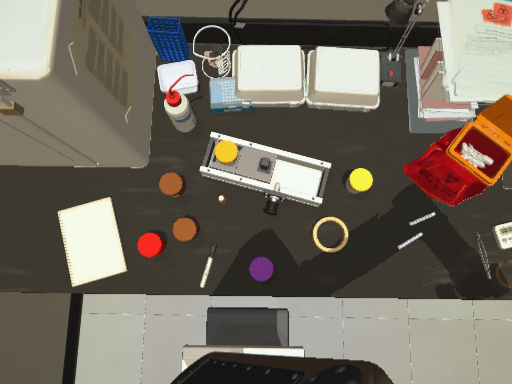

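The scene view shows the dock at about (240,200) with the knob at (275,200). In the top view the dock runs from (205,155) to (328,185), the knob is at (271,205), the orange-lidded cup at (227,151) and the post at (264,163). The vial's white cap is at (221,199), the tape at (330,234), and the spare cup with a yellow lid at (360,180).

Lookalikes for the cup or carriage are the brown cups at (171,184) and (185,229), red (150,245), purple (261,268) and yellow (360,180). I choose the orange one, because it stands in the carriage.

```bash
python3 - <<'E'
from h import *
p=cv2.imread("pics/top0.png"); d=np.load("pics/topd.npy"); P=pts("top",d)
hsv=cv2.cvtColor(p,cv2.COLOR_BGR2HSV)
roi=np.zeros((384,512),bool); roi[125:220,195:340]=1
m=roi&(P[...,2]>.03)
# rails: z .05-.062, contour
for lo,hi in((.048,.062),(.03,.12)):
    r=(roi&(P[...,2]>lo)&(P[...,2]<hi)).astype(np.uint8)
    n,l,st,c=cv2.connectedComponentsWithStats(r); k=1+st[1:,4].argmax()
    X=P[l==k][:,:2].astype(np.float32); print(lo,cv2.minAreaRect(X),len(X))
for n,(u,v) in dict(knob=(271,204),knob2=(272,209),post=(264,163),cup=(227,151),vial=(221,199),tape=(345,234),spare=(360,180),deck=(245,158),floor=(300,180)).items(): print(n,np.round(P[v,u],4))
o=roi&(hsv[...,1]>150)&(hsv[...,0]<30)&(P[...,2]>.07); print("cup",P[o].mean(0),np.ptp(P[o],0))
q=roi&(P[...,2]>.092)&~o; q[:,:250]=0;q[:,280:]=0; print("post",P[q].mean(0),np.ptp(P[q],0),q.sum())
kb=(hsv[...,2]<60)&(P[...,2]>.02); kb[:190]=0;kb[220:]=0;kb[:,:255]=0;kb[:,290:]=0
X=P[kb]; print("knob",X.mean(0),cv2.minAreaRect(X[:,:2].astype(np.float32)),X.min(0),X.max(0))
w=roi&(hsv[...,1]<60)&(hsv[...,2]>150);w[:190]=0;w[:,240:]=0;print("vial",P[w].mean(0),w.sum())
cv2.imwrite("pics/crop.png",cv2.resize(p[125:225,190:345],None,fx=5,fy=5,interpolation=2))
E
```

```text
0.048 ((0.6145572662353516, -0.046835169196128845), (0.339762806892395, 0.13435539603233337), 75.6184310913086) 2602
0.03 ((0.5945698022842407, -0.04168206453323364), (0.3404304087162018, 0.1756373941898346), 75.6184310913086) 4114
knob [ 0.5209 -0.0664  0.0548]
knob2 [ 0.5075 -0.0691  0.0551]
post [ 0.6187 -0.045   0.1063]
cup [0.6549 0.0522 0.0863]
vial [0.5333 0.0673 0.0466]
tape [ 0.4474 -0.2689  0.0222]
spare [ 0.5864 -0.2999  0.0724]
deck [0.6436 0.0051 0.0621]
floor [ 0.5983 -0.1497  0.0064]
cup [0.65238181 0.05504733 0.09070385] [0.31434095 0.10662454 0.94965043]
post [ 0.58883563 -0.04330811  0.22539769] [0.26549978 0.03601405 0.93197144] 92
knob [ 0.51608996 -0.06784614  0.05449611] ((0.45741885900497437, -0.06328728049993515), (0.05763362720608711, 0.18578669428825378), 82.1431655883789) [ 0.36933676 -0.10345766  0.02065678] [ 0.55337941 -0.02204261  1.02399616]
vial [0.53679994 0.06811067 0.04527969] 23
```

View pics/crop.png

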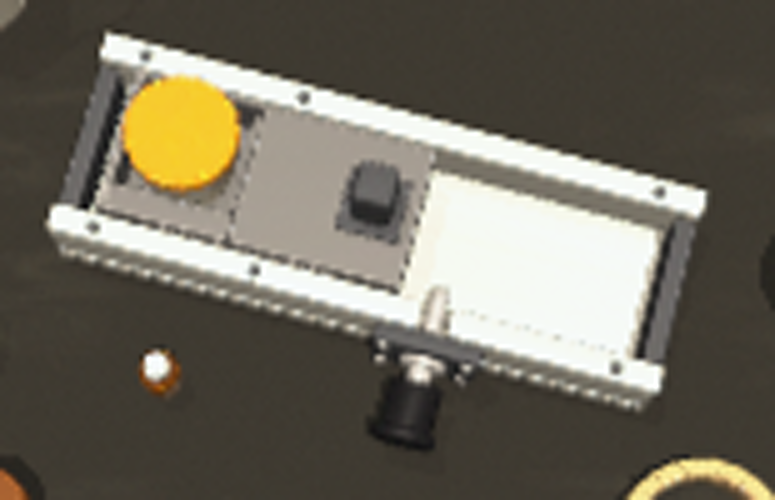

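The close crop confirms it: carriage with post at crop (375,190), orange cup at (180,130), knob at (408,412) with its lip at the front, and the pin across the channel at (437,310), in front of the carriage's leading end. Next I fit the dock frame and express the points in it.

```bash
cat >> h.py <<'E'
YAW=np.radians(75.618-90); DX=np.array([np.cos(YAW),np.sin(YAW)]); DY=np.array([-DX[1],DX[0]])
E
python3 - <<'E'
from h import *
p=cv2.imread("pics/top0.png"); d=np.load("pics/topd.npy"); P=pts("top",d)
hsv=cv2.cvtColor(p,cv2.COLOR_BGR2HSV)
c0=np.array([.6145,-.0468])
D=np.stack([(P[...,:2]-c0)@DX,(P[...,:2]-c0)@DY,P[...,2]],-1)
roi=np.zeros((384,512),bool); roi[125:220,195:340]=1
rail=roi&(abs(P[...,2]-.056)<.004)&(hsv[...,2]>190)&(hsv[...,1]<40)
X=D[rail]; h,e=np.histogram(X[:,0],np.arange(-.09,.09,.004)); print(list(zip(np.round(e,3),h)))
for s in(-1,1):
    a=X[(X[:,0]*s>.03)]; f=np.polyfit(a[:,1],a[:,0],1); print("rail",s,np.median(a[:,0]),f,a[:,1].min(),a[:,1].max(),np.percentile(a[:,0],[3,97]))
def rep(n,m):
    x=D[m];print(n,len(x),"mean",x.mean(0).round(4),"lo",np.percentile(x,3,0).round(4),"hi",np.percentile(x,97,0).round(4))
dark=(hsv[...,2]<70)
box=lambda u0,u1,v0,v1:np.pad(np.ones((v1-v0,u1-u0),bool),((v0,384-v1),(u0,512-u1)))
z=P[...,2]
rep("knob",dark&(z>.03)&(z<.065)&box(260,285,197,220))
rep("plate",dark&(z>.055)&(z<.068)&box(262,292,188,200))
rep("post",(z>.095)&(z<.112)&box(252,276,150,175))
rep("cup",(z>.08)&(z<.095)&(hsv[...,1]>120)&box(205,245,135,168))
rep("deck",(z>.054)&(z<.066)&(hsv[...,2]<190)&(hsv[...,1]<60)&box(205,280,135,190))
rep("vial",(z>.04)&(z<.052)&box(214,228,192,206))
E
```

```text
[(np.float64(-0.09), np.int64(0)), (np.float64(-0.086), np.int64(0)), (np.float64(-0.082), np.int64(0)), (np.float64(-0.078), np.int64(0)), (np.float64(-0.074), np.int64(0)), (np.float64(-0.07), np.int64(0)), (np.float64(-0.066), np.int64(3)), (np.float64(-0.062), np.int64(0)), (np.float64(-0.058), np.int64(0)), (np.float64(-0.054), np.int64(0)), (np.float64(-0.05), np.int64(76)), (np.float64(-0.046), np.int64(173)), (np.float64(-0.042), np.int64(155)), (np.float64(-0.038), np.int64(166)), (np.float64(-0.034), np.int64(19)), (np.float64(-0.03), np.int64(0)), (np.float64(-0.026), np.int64(0)), (np.float64(-0.022), np.int64(3)), (np.float64(-0.018), np.int64(1)), (np.float64(-0.014), np.int64(0)), (np.float64(-0.01), np.int64(0)), (np.float64(-0.006), np.int64(0)), (np.float64(-0.002), np.int64(0)), (np.float64(0.002), np.int64(0)), (np.float64(0.006), np.int64(0)), (np.float64(0.01), np.int64(0)), (np.float64(0.014), np.int64(0)), (np.float64(0.018), np.int64(0)), (np.float64(0.022), np.int64(0)), (np.float64(0.026), np.int64(0)), (np.float64(0.03), np.int64(0)), (np.float64(0.034), n
[... 532 characters left out ...]
65 -0.03399669]
rail 1 0.05914123319947304 [-0.00076939  0.0591258 ] -0.16916837085415415 0.16826186563221252 [0.05267634 0.06581594]
knob 154 mean [-0.0924 -0.046   0.0507] lo [-0.1081 -0.0614  0.0355] hi [-0.061  -0.0311  0.0567]
plate 5 mean [-0.0609 -0.0514  0.0573] lo [-0.0613 -0.0716  0.0552] hi [-0.0606 -0.034   0.0595]
post 76 mean [0.0074 0.0021 0.1063] lo [-0.0021 -0.0081  0.1006] hi [0.0183 0.0122 0.1097]
cup 405 mean [0.0144 0.1096 0.0842] lo [-0.0121  0.0831  0.081 ] hi [0.0406 0.1362 0.0874]
deck 1175 mean [0.004  0.0441 0.0595] lo [-0.031  -0.0197  0.0553] hi [0.0486 0.1436 0.0635]
vial 24 mean [-0.1035  0.0918  0.0456] lo [-0.1095  0.0859  0.0416] hi [-0.0973  0.0977  0.0488]
```

Emit:
move_arm --rows "0 0 8.86 0 0 0 0.06; 0 0 8.86 0 0 0 0.06; 0 0 8.86 0 0 0 0.06; 0 0 8.86 0 0 0 0.06; 0 0 0 -0.0116 0.0555 0 0.06; 0 0 0 -0.0116 0.0555 0 0.06; 0 0 0 -0.0116 0.0555 0 0.06; 0 0 0 -0.0116 0.0555 0 0.06" --squeeze 30

```text
t: 1.1
eef_pos: [0.3431, -0.4246, 0.2342]
ee_rot: [3.141, -0.0, 2.89]
force: [1.3, 0.5, 1.2]
width: 0.0596
gripper_force: 0.0
```

Emit:
move_arm --rows "0 0 0 -0.0116 0.0555 0 0.06; 0 0 0 -0.0116 0.0555 0 0.06; 0 0 0 -0.0116 0.0555 0 0.06; 0 0 0 -0.0116 0.0555 0 0.06; 0 0 0 -0.0116 0.0555 0 0.06; 0 0 0 -0.0116 0.0555 0.04 0.06; 0 0 0 -0.0116 0.0555 0.04 0.06; 0 0 0 0 0 0 0.06"

```text
t: 2.1
eef_pos: [0.512, -0.0778, 0.1594]
ee_rot: [-3.14, -0.005, 2.894]
force: [0.1, -1.2, 0.6]
width: 0.0602
gripper_force: 0.0
```

```bash
cat >> h.py <<'E'
O=np.array([.6120,-.0937])
def todock(p): p=np.asarray(p); return np.r_[(p[:2]-O)@DX,(p[:2]-O)@DY,p[2]]
def st():
    s=arm.get_state(); print("t %.2f dock %s yaw %.2f rp %s F %s w %.4f g %.1f"%(s["t"],todock(s["eef_pos"]).round(4),np.degrees(s["ee_rot"][2]),np.round(s["ee_rot"][:2],3),np.r_[s["force"][:2]@DX,s["force"][:2]@DY,s["force"][2]].round(1),s["width"],s["gripper_force"]))
E
python3 - <<'E'
from h import *
st()
s,p,d=grab("wrist"); cv2.imwrite("pics/w1.png",p)
m=arm.camera_model("wrist");print({k:np.round(v,4).tolist() if not isinstance(v,str) else v for k,v in m.items()})
E
```

```text
t 2.10 dock [-0.1008 -0.0094  0.1594] yaw 165.82 rp [-3.14  -0.005] F [ 0.4 -1.1  0.6] w 0.0602 g 0.0
{'mtx': [[297.3186, 0.0, 253.7324], [0.0, 297.3186, 194.4083], [0.0, 0.0, 1.0]], 'mount': [[-0.0012, -0.9579, -0.2871, 0.0776], [1.0, -0.0013, 0.0001, -0.0002], [-0.0005, -0.2871, 0.9579, -0.1508], [0.0, 0.0, 0.0, 1.0]]}
```

View pics/w1.png

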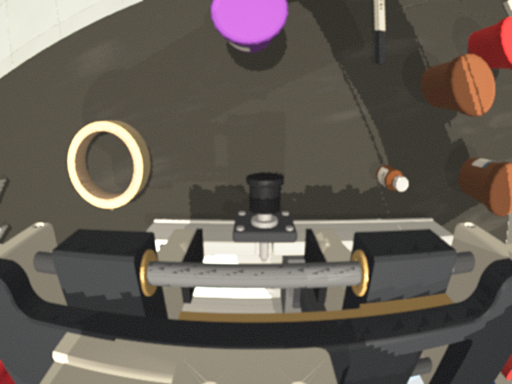

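The wrist view shows the knob grip at about (265,195), its lip at (265,177) and the housing plate at (264,225). The vial is at (393,180) and the tape at (110,165). Next I cast rays to check the knob's position.

```bash
cat >> h.py <<'E'
def wray(s,u,v,z):
    m=arm.camera_model("wrist");K=m["mtx"];x,y=u-K[0][2],v-K[1][2];r=np.hypot(x,y);th=r/K[0][0]
    c=np.array([np.sin(th)*x/r,np.sin(th)*y/r,np.cos(th)]);M=np.array(m["mount"])
    Rw=R.from_euler("xyz",s["ee_rot"]).as_matrix();o=Rw@M[:3,3]+s["eef_pos"];dd=Rw@M[:3,:3]@c
    return todock(o+dd*(z-o[2])/dd[2])
E
python3 - <<'E'
from h import *
s,p,d=grab("wrist"); st()
for n,u,v,z in(("lip top front",265,174,.058),("lip centre",265,177,.058),("grip top",265,195,.055),("platefront top",264,212,.062),("plateL",234,225,.062),("plateR",297,225,.062)): print(n,wray(s,u,v,z).round(4))
k=(p[...].max(2)<45);k[:172]=0;k[205:]=0;k[:,240:242]=k[:,240:242];k[:,:235]=0;k[:,295:]=0
for v in(178,184,190,196,202):
    u=np.where(k[v])[0]; print(v,u.min(),u.max(), wray(s,(u.min()+u.max())/2,v,.045).round(4)) if len(u) else None
E
```

```text
t 2.20 dock [-0.0998 -0.0113  0.162 ] yaw 165.72 rp [-3.141e+00 -1.000e-03] F [ 0.1 -1.2  0.8] w 0.0601 g 0.0
lip top front [-0.1207 -0.0011  0.058 ]
lip centre [-0.118 -0.001  0.058]
grip top [-0.1007 -0.0007  0.055 ]
platefront top [-0.0869 -0.0017  0.062 ]
plateL [-0.0742 -0.0288  0.062 ]
plateR [-0.0742  0.0287  0.062 ]
178 248 283 [-1.141e-01 -1.000e-04  4.500e-02]
184 252 280 [-0.1083  0.0005  0.045 ]
190 252 280 [-0.1026  0.0005  0.045 ]
196 251 280 [-0.0967  0.0002  0.045 ]
202 251 280 [-0.0908  0.0002  0.045 ]
```

Emit:
move_arm --rows "0 0 0 -0.001 0.011 0 0.06; 0 0 0 0 0 0.04 0.06; 0 0 0 0 0 0.04 0.06; 0 0 0 0 0 0.035 0.06; 0 0 0 0 0 0.018 0.06; 0 0 0 0 0 0 0.06; 0 0 0 0 0 0 0.06"

```text
t: 3.08
eef_pos: [0.5174, -0.07, 0.0308]
ee_rot: [3.141, 0.002, 2.89]
force: [-0.7, -0.0, 0.4]
width: 0.06
gripper_force: 0.0
```

```bash
python3 -c "
from h import *
st()"
```

```text
t 3.08 dock [-0.0975 -0.0005  0.0308] yaw 165.61 rp [3.141e+00 2.000e-03] F [-0.6 -0.2  0.4] w 0.0600 g 0.0
```

Good. I close on the knob and pull it out along tool +x.

Emit:
move_arm --rows "0 0 0 0 0 0.001 0.02; 0 0 0 0 0 0 0.02; 0 0 0 0 0 0 0.02; 0 0 0 0 0 0 0.02; 0 0 0 0 0 0 0.02" --squeeze 35

```text
t: 3.7
eef_pos: [0.5169, -0.0689, 0.0288]
ee_rot: [3.14, 0.001, 2.891]
force: [-1.1, 5.9, 1.9]
width: 0.0291
gripper_force: 35.0
```

Emit:
move_arm --rows "0 0 0 0.005 0 0 0.02; 0 0 0 0.005 0 0 0.02; 0 0 0 0.005 0 0 0.02; 0 0 0 0.005 0 0 0.02; 0 0 0 0.005 0 0 0.02; 0 0 0 0.005 0 0 0.02; 0 0 0 0.002 0 0 0.02; 0 0 0 0 0 0 0.02"

```text
t: 4.7
eef_pos: [0.4878, -0.0613, 0.029]
ee_rot: [3.14, 0.004, 2.892]
force: [7.8, 1.0, -5.0]
width: 0.0291
gripper_force: 35.0
```

```bash
python3 -c "
from h import *
st()"
```

```text
t 4.70 dock [-0.1284  0.0005  0.029 ] yaw 165.69 rp [3.14  0.004] F [ 7.3  2.9 -5. ] w 0.0291 g 35.0
```

Emit:
move_arm --rows "0 0 0 0 0 0 0.06; 0 0 0 0 0 0 0.06; 0 0 0 0 0 0 0.06; 0 0 0 0 0 -0.03 0.06; 0 0 0 0 0 -0.05 0.06; 0 0 0 0 0 -0.05 0.06; 0 0 0 0 0 -0.02 0.06; 0 0 0 0 0 0 0.06"

```text
t: 5.7
eef_pos: [0.486, -0.0617, 0.18]
ee_rot: [3.14, 0.003, 2.891]
force: [-0.7, 0.4, -0.3]
width: 0.0601
gripper_force: 0.0
```

```bash
python3 - <<'E'
from h import *
st()
s,p,d=grab("wrist"); cv2.imwrite("pics/w2.png",p)
s,p,d=grab("top"); cv2.imwrite("pics/t2.png",p[125:225,190:345])
E
```

```text
t 5.70 dock [-0.13   -0.0003  0.18  ] yaw 165.63 rp [3.14e+00 3.00e-03] F [-0.7  0.2 -0.3] w 0.0601 g 0.0
```

View pics/w2.png

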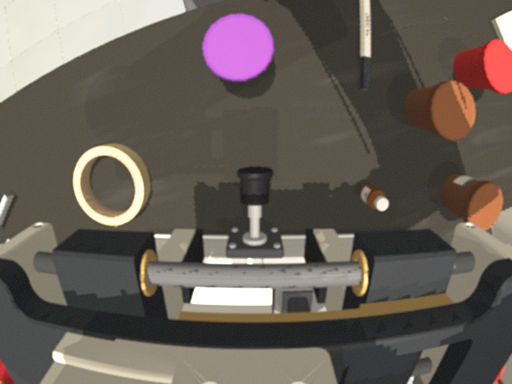

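The knob at (255,187) now stands clear of its plate on a long bright shaft, so it is out at the detent. Next I move over the post.

Emit:
move_arm --rows "0 0 0 -0.044 0.016 0 0.06; 0 0 0 -0.044 0.016 0 0.06; 0 0 0 -0.042 0.016 0 0.06; 0 0 0 0 0 0 0.06; 0 0 0 0 0 0.04 0.06; 0 0 0 0 0 0.04 0.06; 0 0 0 0 0 0.023 0.06; 0 0 0 0 0 0 0.06"

```text
t: 6.8
eef_pos: [0.6206, -0.0481, 0.0724]
ee_rot: [-3.139, -0.006, 2.89]
force: [0.4, 0.1, -0.1]
width: 0.0598
gripper_force: 0.0
```

Emit:
move_arm --rows "0 0 0 0 0 0 0.012; 0 0 0 0 0 0 0.012; 0 0 0 0 0 0 0.012; 0 0 0 0 0 0 0.012; 0 0 0 0 0 0 0.012" --squeeze 20

```text
t: 7.42
eef_pos: [0.6235, -0.0476, 0.076]
ee_rot: [3.141, 0.001, 2.891]
force: [-0.1, -0.3, 1.8]
width: 0.0217
gripper_force: 20.0
```

```bash
python3 -c "
from h import *
st()"
```

```text
t 7.42 dock [-0.0003  0.0475  0.076 ] yaw 165.64 rp [3.141e+00 1.000e-03] F [ 0.  -0.4  1.8] w 0.0217 g 20.0
```

Emit:
move_arm --rows "0 0 0 0 -0.006 0 0.012; 0 0 0 0 -0.012 0 0.012; 0 0 0 0 -0.014 0 0.012; 0 0 0 0 -0.014 0 0.012; 0 0 0 0 -0.014 0 0.012; 0 0 0 0 -0.014 0 0.012; 0 0 0 0 -0.010 0 0.012; 0 0 0 0 -0.0035 0 0.012"

```text
t: 8.43
eef_pos: [0.6015, -0.1339, 0.0759]
ee_rot: [3.141, 0.001, 2.89]
force: [-0.5, 1.7, 6.0]
width: 0.0217
gripper_force: 20.0
```

Emit:
move_arm --rows "0 0 0 0 0 0 0.012; 0 0 0 0 0 0 0.012; 0 0 0 0 0 0 0.05; 0 0 0 0 0 0 0.05; 0 0 0 0 0 0 0.05"

```text
t: 9.05
eef_pos: [0.6012, -0.1326, 0.0751]
ee_rot: [-3.141, -0.001, 2.891]
force: [-0.3, 0.9, -0.2]
width: 0.046
gripper_force: 0.0
```

```bash
python3 -c "
from h import *
st()"
```

```text
t 9.05 dock [-0.0008 -0.0404  0.0751] yaw 165.62 rp [-3.141e+00 -1.000e-03] F [-0.5  0.8 -0.2] w 0.0460 g 0.0
```

Emit:
move_arm --rows "0 0 0 0 0 -0.03 0.05; 0 0 0 0 0 -0.05 0.05; 0 0 0 0.02 0.01 -0.01 0.02; 0 0 0 0.054 0.01 0 0; 0 0 0 0.055 0.01 0 0; 0 0 0 0.055 0.01 0 0; 0 0 0 0 0 0.04 0; 0 0 0 0 0 0.04 0"

```text
t: 10.05
eef_pos: [0.4336, -0.0473, 0.0859]
ee_rot: [3.139, 0.003, 2.892]
force: [0.8, 0.2, -0.8]
width: 0.0011
gripper_force: 0.0
```

Emit:
move_arm --rows "0 0 0 0 0 0.04 0; 0 0 0 0 0 0.016 0; 0 0 0 0 0 0 0; 0 0 0 -0.01 0 0 0; 0 0 0 -0.005 0 0 0; 0 0 0 0 0 0 0"

```text
t: 10.8
eef_pos: [0.4488, -0.0517, 0.0301]
ee_rot: [3.141, 0.001, 2.89]
force: [-1.2, -0.3, 0.8]
width: 0.0005
gripper_force: 0.0
```

```bash
python3 -c "
from h import *
st()"
```

```text
t 10.80 dock [-0.1685  0.0002  0.0301] yaw 165.61 rp [3.141e+00 1.000e-03] F [-1.1 -0.6  0.8] w 0.0005 g 0.0
```

Emit:
move_arm --rows "0 0 0 -0.004 0 0 0; 0 0 0 -0.004 0 0 0; 0 0 0 -0.004 0 0 0; 0 0 0 -0.003 0 0 0"

```text
t: 11.3
eef_pos: [0.4614, -0.0555, 0.0292]
ee_rot: [-3.141, -0.002, 2.89]
force: [-4.3, 3.5, 2.4]
width: 0.0003
gripper_force: 2.5
```

Emit:
move_arm --rows "0 0 0 -0.003 0 0 0; 0 0 0 -0.003 0 0 0; 0 0 0 -0.003 0 0 0; 0 0 0 0 0 0 0; 0 0 0 0 0 0 0"

```text
t: 11.92
eef_pos: [0.4715, -0.0576, 0.0296]
ee_rot: [3.141, 0.001, 2.891]
force: [0.4, 0.0, -0.4]
width: 0.0002
gripper_force: 0.0
```

```bash
python3 - <<'E'
from h import *
st()
s,p,d=grab("wrist"); cv2.imwrite("pics/w3.png",p)
E
```

```text
t 11.93 dock [-1.451e-01  1.000e-04  2.960e-02] yaw 165.64 rp [3.141e+00 1.000e-03] F [ 0.3  0.1 -0.4] w 0.0002 g 0.0
```

View pics/w3.png

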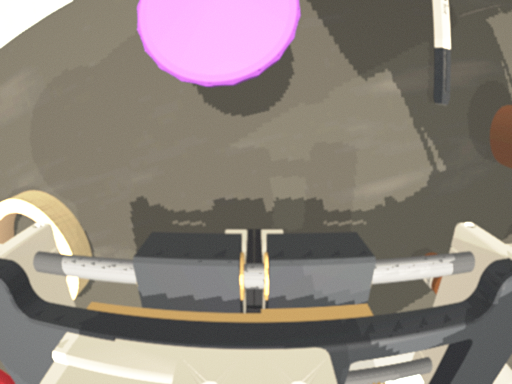

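The hidden knob took the push, then the contact force vanished, so it has snapped inwards. I go back to the post and feel for the slot.

Emit:
move_arm --rows "0 0 0 0.015 0 0 0; 0 0 0 0 0 -0.04 0; 0 0 0 0 0 -0.05 0.0; 0 0 0 0 0 -0.045 0.02; 0 0 0 -0.05 -0.01 0 0.05; 0 0 0 -0.055 -0.015 0 0.05; 0 0 0 -0.054 -0.015 0 0.05; 0 0 0 0 0 0 0.05"

```text
t: 12.98
eef_pos: [0.602, -0.1334, 0.1628]
ee_rot: [-3.141, -0.002, 2.889]
force: [-1.1, 0.9, -0.7]
width: 0.0448
gripper_force: 0.0
```

Emit:
move_arm --rows "0 0 0 0 0 0.04 0.05; 0 0 0 0 0 0.035 0.05; 0 0 0 0 0 0.012 0.05; 0 0 0 0 0 0 0.05; 0 0 0 0 0 0 0.012; 0 0 0 0 0 0 0.012; 0 0 0 0 0 0 0.012; 0 0 0 0 0 0 0.012"

```text
t: 13.98
eef_pos: [0.601, -0.1323, 0.0783]
ee_rot: [-3.142, 0.001, 2.891]
force: [-1.0, -0.3, 5.5]
width: 0.0219
gripper_force: 20.0
```

```bash
python3 - <<'E'
from h import *
st()
s,p,d=grab("top"); P=pts("top",d); m=(P[...,2]>.02)&(P[...,2]<.07)&(p.max(2)<60)
X=(P[...,:2]-O)@np.stack([DX,DY],1); m&=(abs(X[...,1])<.03)&(X[...,0]<-.07)&(X[...,0]>-.17); print("knob",m.sum(),X[m].min(0) if m.any() else 0)
cv2.imwrite("pics/t3.png",cv2.resize(p[125:225,190:345],None,fx=5,fy=5))
E
```

```text
t 13.97 dock [-0.0011 -0.0401  0.0783] yaw 165.64 rp [-3.142e+00  1.000e-03] F [-0.9 -0.5  5.5] w 0.0219 g 20.0
knob 167 [-0.12648546 -0.02528813]
```

The knob's front sits at about -0.127, so the pin is resting sprung on the carriage's front (knob about 0.010). I now slide slowly towards -y.

Emit:
move_arm --rows "0 0 0 0 -0.0015 0 0.012; 0 0 0 0 -0.0015 0 0.012; 0 0 0 0 -0.0015 0 0.012; 0 0 0 0 -0.0015 0 0.012"

```text
t: 14.52
eef_pos: [0.5998, -0.1371, 0.0783]
ee_rot: [3.14, 0.001, 2.891]
force: [-1.3, 5.6, 6.8]
width: 0.0218
gripper_force: 20.0
```

Emit:
move_arm --rows "0 0 0 0 -0.0015 0 0.012; 0 0 0 0 -0.0015 0 0.012; 0 0 0 0 -0.0015 0 0.012; 0 0 0 0 0 0 0.012"

```text
t: 15.02
eef_pos: [0.5986, -0.1417, 0.0783]
ee_rot: [3.141, 0.001, 2.891]
force: [-2.0, 4.6, 5.6]
width: 0.022
gripper_force: 20.0
```

```bash
cat > k.py <<'E'
from h import *
st()
s,p,d=grab("top"); P=pts("top",d); m=(P[...,2]>.02)&(P[...,2]<.07)&(p.max(2)<60)
X=(P[...,:2]-O)@np.stack([DX,DY],1); m&=(abs(X[...,1])<.03)&(X[...,0]<-.07)&(X[...,0]>-.17); print("knob",m.sum(),X[m].min(0) if m.any() else 0)
E
python3 k.py
```

```text
t 15.03 dock [-0.0011 -0.0498  0.0783] yaw 165.65 rp [3.141e+00 1.000e-03] F [-3.1  3.9  5.6] w 0.0220 g 20.0
knob 163 [-0.1262838  -0.02522473]
```

Friction is about 4 N and the pin hasn't dropped yet (mid about +10 mm). I continue.

Emit:
move_arm --rows "0 0 0 0 -0.0015 0 0.012; 0 0 0 0 -0.0015 0 0.012; 0 0 0 0 -0.0015 0 0.012"

```text
t: 15.45
eef_pos: [0.5975, -0.1458, 0.0783]
ee_rot: [3.14, 0.001, 2.891]
force: [-1.0, 6.2, 7.7]
width: 0.0218
gripper_force: 20.0
```

Emit:
move_arm --rows "0 0 0 0 -0.0015 0 0.012; 0 0 0 0 -0.0015 0 0.012; 0 0 0 0 -0.0015 0 0.012"

```text
t: 15.82
eef_pos: [0.5964, -0.1503, 0.0783]
ee_rot: [3.141, 0.001, 2.891]
force: [-2.2, 5.0, 6.6]
width: 0.0217
gripper_force: 20.0
```

```bash
python3 k.py
```

```text
t 15.82 dock [-0.0011 -0.0587  0.0783] yaw 165.66 rp [3.141e+00 1.000e-03] F [-3.4  4.3  6.6] w 0.0217 g 20.0
knob 163 [-0.12626183 -0.01908732]
```

Emit:
move_arm --rows "0 0 0 0 -0.0015 0 0.012; 0 0 0 0 -0.0015 0 0.012; 0 0 0 0 -0.0015 0 0.012"

```text
t: 16.25
eef_pos: [0.5951, -0.1551, 0.0783]
ee_rot: [3.141, 0.001, 2.891]
force: [-1.2, 4.0, 5.8]
width: 0.0222
gripper_force: 20.0
```

Emit:
move_arm --rows "0 0 0 0 -0.0015 0 0.012; 0 0 0 0 -0.0015 0 0.012; 0 0 0 0 0 0 0.012"

```text
t: 16.62
eef_pos: [0.5943, -0.1581, 0.0782]
ee_rot: [3.141, 0.001, 2.891]
force: [-1.9, 2.4, 6.8]
width: 0.0217
gripper_force: 20.0
```

```bash
python3 k.py
```

```text
t 16.62 dock [-0.0011 -0.0668  0.0782] yaw 165.65 rp [3.141e+00 1.000e-03] F [-2.4  1.8  6.8] w 0.0217 g 20.0
knob 159 [-0.11744615 -0.01906836]
```

The knob's front is at -0.117, so the pin has dropped into the slot (mid about -7 mm). I release the post and give the knob its last push home.

Emit:
move_arm --rows "0 0 0 0 0 0 0.05; 0 0 0 0 0 0 0.05; 0 0 0 0 0 -0.04 0.05; 0 0 0 0 0 -0.045 0.05; 0 0 0 0.05 0.022 0 0.02; 0 0 0 0.05 0.022 0 0; 0 0 0 0.055 0.023 0 0; 0 0 0 0 0 0.03 0"

```text
t: 17.68
eef_pos: [0.4594, -0.0532, 0.1346]
ee_rot: [3.138, 0.005, 2.894]
force: [1.6, -0.6, -1.4]
width: 0.0159
gripper_force: 0.0
```

Emit:
move_arm --rows "0 0 0 0 0 0.045 0; 0 0 0 0 0 0.045 0; 0 0 0 0 0 0.014 0; 0 0 0 0 0 0 0; 0 0 0 -0.01 0 0 0; 0 0 0 -0.01 0 0 0; 0 0 0 -0.004 0 0 0; 0 0 0 0 0 0 0"

```text
t: 18.68
eef_pos: [0.4841, -0.061, 0.0287]
ee_rot: [3.141, 0.001, 2.89]
force: [-0.6, 0.7, -0.2]
width: 0.0
gripper_force: 0.0
```

```bash
python3 k.py
```

```text
t 18.68 dock [-1.32e-01 -1.00e-04  2.87e-02] yaw 165.60 rp [3.141e+00 1.000e-03] F [-0.7  0.5 -0.2] w 0.0000 g 0.0
knob 0 0
```

Emit:
move_arm --rows "0 0 0 -0.002 0 0 0; 0 0 0 -0.002 0 0 0; 0 0 0 -0.0015 0 0 0; 0 0 0 0 0 0 0"

```text
t: 19.23
eef_pos: [0.4885, -0.0622, 0.0283]
ee_rot: [-3.141, -0.001, 2.891]
force: [-2.4, 1.5, 1.2]
width: 0.0004
gripper_force: 1.4
```

```bash
python3 k.py
```

```text
t 19.23 dock [-0.1274 -0.0002  0.0283] yaw 165.62 rp [-3.141e+00 -1.000e-03] F [-2.7  0.9  1.2] w 0.0004 g 1.4
knob 0 0
```

Contact is just starting. I push a little further.

Emit:
move_arm --rows "0 0 0 -0.002 0 0 0; 0 0 0 -0.002 0 0 0; 0 0 0 0 0 0 0"

```text
t: 19.65
eef_pos: [0.4884, -0.063, 0.0276]
ee_rot: [-3.14, -0.007, 2.89]
force: [-16.0, 11.4, 10.9]
width: 0.0001
gripper_force: 9.3
```

```bash
python3 k.py
```

```text
t 19.65 dock [-0.1274 -0.0009  0.0276] yaw 165.56 rp [-3.14  -0.007] F [-18.4   7.1  10.9] w 0.0001 g 9.3
knob 0 0
```

It is solid at 18 N without moving. I back off and compare with the initial home picture.

Emit:
move_arm --rows "0 0 0 0.015 0 0 0; 0 0 0 0.015 0 0 0; 0 0 0 0 0 -0.04 0; 0 0 0 0 0 -0.05 0; 0 0 0 0.05 0 -0.05 0; 0 0 0 0.03 -0.05 0 0; 0 0 0 0 -0.06 0 0; 0 0 0 0 -0.06 0 0"

```text
t: 20.7
eef_pos: [0.3492, -0.203, 0.1636]
ee_rot: [3.141, 0.004, 2.893]
force: [1.8, 0.2, 0.2]
width: 0.0001
gripper_force: 0.0
```

```bash
python3 - <<'E'
from h import *
st()
s,p1,d1=grab("top")
p0=cv2.imread("pics/top0.png"); d0=np.load("pics/topd.npy")
for p,d in((p0,d0),(p1,d1)):
    P=pts("top",d); X=(P[...,:2]-O)@np.stack([DX,DY],1); z=P[...,2]
    m=(z>.02)&(z<.07)&(p.max(2)<60)&(abs(X[...,1])<.03)&(X[...,0]<-.07)&(X[...,0]>-.17)
    print("knob",m.sum(),X[m].min(0),np.percentile(X[m][:,0],[2,5,10,50]).round(4))
    q=(z>.095)&(z<.112)&(abs(X[...,0])<.03)&(X[...,1]>-.1)&(X[...,1]<.08); print("post",q.sum(),X[q].mean(0).round(4),z[q].mean())
    h=cv2.cvtColor(p,cv2.COLOR_BGR2HSV); c=(z>.07)&(z<.1)&(h[...,1]>120)&(abs(X[...,0])<.05)&(X[...,1]>0)&(X[...,1]<.2);print("cup",X[c].mean(0).round(4),z[c].mean())
c=[cv2.resize(p[125:225,190:345],None,fx=5,fy=5,interpolation=2)[:,:] for p in (p0,p1)]
cv2.imwrite("pics/cmp.png",cv2.resize(np.hstack([c[0][250:500,250:650],c[1][250:500,250:650]]),None,fx=1,fy=1))
cv2.imwrite("pics/fin.png",p1)
E
```

```text
t 20.70 dock [-0.2274 -0.1712  0.1636] yaw 165.78 rp [3.141 0.004] F [1.7 0.6 0.2] w 0.0001 g 0.0
knob 153 [-0.11762271 -0.02521585] [-0.1174 -0.1173 -0.1169 -0.102 ]
post 76 [-0.0018  0.0482] 0.10625938307190412
cup [0.0045 0.1553] 0.08390750112098319
knob 156 [-0.11764044 -0.02520106] [-0.1172 -0.1171 -0.1168 -0.1017]
post 78 [ 0.0012 -0.0658] 0.10621127856266013
cup [0.0078 0.0414] 0.08415331874171854
```

View pics/cmp.png

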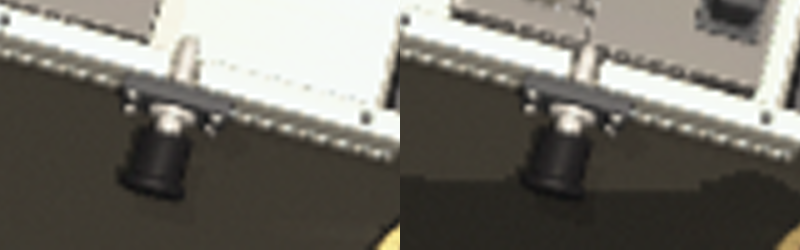

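View pics/fin.png

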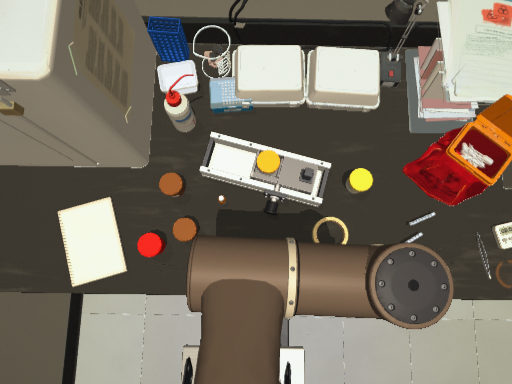

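The knob sits where it did at the start when home (-0.1176 both times, left and right crops alike). Its pin is in the carriage, whose middle is at -6 mm. The cup stands upright at (268,161), the vial at (221,199), tape at (330,232) and spare cup at (360,180) haven't moved, and the arm is clear.

```bash
python3 -c "
from station import arm
print(arm.job_done())"
```

```text
the job is handed in; nothing more can be done
None
```

The job is handed in: the carriage is locked with its middle about 6 mm to the -y side of the knob's axis, the knob is home, the cup is upright, and the arm is clear; no verdict came back.

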